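# Take the left-hand hand nut off the disc sharpener

### The job

The abrasive disc of the bench sharpener is due for a change: unscrew the black hand nut with the red grip bar that clamps it. Its thread is left-handed, so it undoes clockwise seen from above; never tighten it and do not strain the thread by pulling, pressing or pushing hard while it is engaged, but let it climb out by itself as it is turned. Then set the nut down gently in the empty compartment of the blue parts tray, standing on its skirt with the bar up, and leave everything else where it is.

Things in the scene. Friction and masses are not known exactly. Their poses are not given: they have to be found in the camera images.
- machine: Green bench sharpener, fixed, 220 x 270 x 110 mm housing. Origin on the table under the spindle's axis (the housing spans x -110..110, y -100..170 mm in its frame), z up. The pale abrasive disc, 150 mm across, 10 mm thick, lies on top around the spindle, its top face 135 mm above the table while clamped.
- arbor: Upright steel spindle with a two-start LEFT-HAND thread, 23.5 mm across, lead 20 mm a turn. Origin on its axis, 135 mm above the table (the seated nut's underside), z up; its top is 20.5 mm higher. The shaft first turns along with the nut nearly freely (0.1 to 2.1 rad clockwise, differing each run) until its lock stops it; only then does the nut unscrew and climb.
- nut: Loose hand nut, about 0.11 kg: black ribbed round cap, 48 mm across, 32 mm high, open below, with a red grip bar on top. Origin at the centre of the underside, z up. At first it is screwed down on the disc, which presses it up with about 6 N. While it is in the thread, pulling, pushing or pressing that loads nut and spindle with more than 15 N in all strains the thread.
- bar (a point): Centre of the nut's red grip bar: 42 mm long (along the nut's x) x 14 mm wide (y) x 26 mm high, from 32 to 58 mm above the nut's underside; this point lies 45 mm above it. Turning it by more than about 1.5 rad takes a new grasp.
- thread (a point): Top of the spindle, on its axis. Once the shaft is locked, the nut must turn clockwise by about 1.7 to 2.2 rad, climbing 3.2 mm per rad (1.5 mm axial play), before it lifts off freely; then it must rise about 15 mm more to clear this point. More turning does no harm.
- disc (a joint): Height of the sprung abrasive disc: 0 clamped as at the start, negative as the nut lets it rise (to -0.003 m, where it stops: quite free), positive when it is pressed down by tightening the nut (2000 N/m).
- tray: Blue parts tray, fixed, 200 x 125 mm, walls 28 mm high and 4 mm thick, floor 4 mm thick; origin under its centre, long side along its x; a divider across the middle parts it into two compartments, each 94 x 117 mm inside.
- empty (a point): Centre of the floor of the tray's empty compartment (49 mm from the tray's centre towards its -x); axes as the tray's.
- washer: Loose steel washer, 44 mm across, 5 mm high, in the tray's other compartment; origin at its underside's centre. Leave alone.
- block: Loose wooden honing block, 70 x 35 x 18 mm, on the sharpener's housing beside the disc; origin at its underside's centre. Leave alone.
- spare: Spare brown abrasive disc, 150 mm across, 10 mm high, flat on the table; origin at its underside's centre. Leave alone.
- mallet: Wooden mallet lying on the table, handle along its x. Leave alone.
- glue: Yellow glue bottle, 56 mm across, 150 mm high, standing; origin at its underside's centre. Leave alone.
- offcut: Pine offcut, 120 x 45 x 45 mm; origin at its underside's centre. Leave alone.
- cup: Blue ceramic cup, 76 mm across, 95 mm high; origin at its underside's centre. Leave alone.

How it is judged:
On the way, in this order (a step that is already met when the one before it is completed fails the run):
1. the nut is slackened clockwise until the sprung disc is free (risen 2.5 mm) (value of joint disc below -0.0025 m), for 0.1 s.
2. the nut is unscrewed and lifted clear over the spindle's top (z of nut in the frame of arbor above 0.024 m), for 0.1 s.
At the end, for the whole second after the job is handed in: The nut stands on its skirt (within 0.15 rad of upright, bar up) on the floor of the tray's empty compartment, released and at rest; the disc is free (risen at least 2.5 mm); nothing else has been moved by more than 25 mm (x of nut in the frame of empty between -0.03 and 0.03 m and y of nut in the frame of empty between -0.042 and 0.042 m and z of nut in the frame of empty between -0.004 and 0.006 m and angle between nut's own z axis and vertical below 0.15 rad and linear speed of nut below 0.02 m/s and value of joint disc below -0.0025 m); the robot touches nothing.
It fails at once if the nut is tightened (disc pressed down by more than 2.2 mm) (value of joint disc above 0.0022 m).
It fails at once if the thread is strained: more than 15 N between nut and spindle (contact force between nut and arbor above 15 N).
It fails at once if the nut is dropped or banged into the tray (more than 60 N) (contact force between nut and tray above 60 N).
It fails at once if a bystander is moved by more than 25 mm (distance of any of washer, block, spare, mallet, glue, offcut, cup from where it was at the start of the episode above 0.025 m).
It also fails if it takes over 70 s, if anything falls off the work surface, if the arm or the gripper's body presses on something with over 40 N, if the wrist force passes 120 N, or if a joint passes its speed limit or range.

### The arm

A 6-joint arm with a two-finger parallel gripper is mounted at the origin on the work surface. World frame = base frame: x ahead of the robot, y to its left, z up, the work surface at z = 0. Lengths are in m, angles in rad, forces in N, time in s.
With the tool pointing down it reaches from about 0.25 to 0.8 m from the base axis. Payload 3.9 kg.
Tool frame: the origin (TCP) lies between the finger pads; the fingertips stand 8 mm ahead of it and the grasp point (between the pads) lies 11 mm behind it (manip.finger_overhang is the z of the fingertips in the tool frame, in m); z points along the fingers, y is the line along which they close (so a half turn about z gives the same grasp; the last joint's range is limited). The gripper opens to 85 mm and grips with 20 to 120 N. Pads are 22 mm wide; open, the fingers measure 114 mm over their backs; the gripper's body (76 mm by 85 mm) begins 54 mm behind the grasp point. The pads swing forward as they close: fully open they stand 13 mm farther back than shut.
Start: joints at [-1.229, 0.26, -0.138, 1.173, 0, 1.571], TCP at [0.176, -0.495, 0.239] pointing down, gripper open.
Joint ranges: [-2.78, 2.78], [-0.83, 1.72], [-1.28, 1.37], [-1.9, 2.12], [-1.57, 1.48], [-3.14, 3.14]. Speed limits (rad/s): [2.57, 2.57, 3.14, 3.14, 3.14, 3.14].

### API

Orientations are given as a unit quaternion [x, y, z, w].
In Python, from bench import manip gives the robot as it stands.
- The arm moves only by the tool jog_arm, never from a script. Its argument "plan" is a list of rows, each an object with "jaw": the opening, from -1 (shut) to 1 (fully open); "delta_pos": the shift along the tool's x, y, z in cm, a list of three; "dr": the turn, a rotation vector about the tool's x, y, z in units of 10 degrees (1.0 is 10 degrees), a list of three. A call has 1 to 10 rows; each row is the pose to reach, as a shift and turn from the pose commanded when the call began, along the tool's axes at that moment; what a row does not reach only later rows make up. A row lasts 1/8 s, in which the tool goes at most 62.5 mm and 10.7 degrees, less where a joint would pass 70% of its speed; a pose out of reach is approached as far as the arm can. A call with a gripper value outside its range is refused whole. The fingers move at their own pace and stop on an object; "force" is the grip in N (left out, the last holds). Time passes only in rows, so rows that repeat a pose let the fingers close. It gives the time, the measured TCP pose, the force, the opening and the grip force at its end, in the units of the state.
- manip.sense(): the state, without advancing time (a new reading comes with each control period).
- manip.read_camera(name): name is "side" or "top" or "wrist"; returns the picture (400x640x3 uint8, blue, green, red); there is no depth.
- manip.camera_info(name): a dict with "vertical_fov" (degrees; the focal length in pixels is half the picture's height over the tangent of half this angle, whatever the lens; pixels are square), "cx", "cy" (the principal point, pixels), "pose" (4x4, takes a point from camera to world coordinates); the wrist camera has in their place "hand_eye" (4x4, takes a point from camera to tool coordinates, whose origin is the TCP and whose axes are the flange's). Camera axes: x right, y down, z forward; pixel columns grow to the right and rows downward; lengths in m; the calibration is good to about 2 mm. The wrist camera is an equidistant fisheye: a pixel r from the principal point sees the ray r / f radians off the axis. A picture is of the moment at which its call begins: read the wrist's pose just before it. camera_info takes no time and is no camera call.
- manip.finish_job(): hands the job in; it is judged then, once.
The state is a dict: "time": time; "joints": joint angles; "joint_velocities": joint speeds; "effort": joint torques, N m; "position": TCP position; "tool_rot": TCP orientation; "ft_force": force on the tool from outside, world axes, zero at the start; "wrist_torque": the same for the moment, N m; "width": opening from 0.0 (shut) to 1.0 (fully open); "finger_force": force on a finger pad.
Only numpy, scipy, OpenCV 4.12 (cv2) and the standard library are available. Lean on these libraries where they do the work, as an engineer would, in place of code of your own. Each camera call takes 0.05 s, during which the arm holds its last target. There are 200 camera calls.

## Working session

There is one attempt and no reset: what is moved stays moved. The work goes in short steps, Python scripts to look and compute and a tool call to move; the robot and the scene stay as the last step left them, time stands still between calls to the robot, and variables do not carry over. Pictures are saved under pics/ and viewed, at most 12 in all, crops included, and the job is handed in when it is done.

Besides the shell and the picture viewer there is one more tool, called after ">>>" as name(argument=value, ...) on one line, values as JSON. jog_arm: Moves the arm, as the interface text tells. Its arguments: {"type":"object","properties":{"plan":{"type":"array"},"force":{"type":"number"}},"required":["plan"]}

```bash
ls; mkdir -p pics; python3 - <<'E'
from bench import manip
import cv2,numpy as np
for n in("top","side"):
    cv2.imwrite(f"pics/{n}0.png",manip.read_camera(n)); i=manip.camera_info(n); print(n,i)
print(manip.camera_info("wrist")); s=manip.sense(); print({k:np.round(v,3) for k,v in s.items()}, manip.finger_overhang)
E
```

```text
pics
top {'vertical_fov': 55.16111864907994, 'cx': 316.2924835764903, 'cy': 198.594692778475, 'pose': array([[-1.85646858e-04, -9.93120954e-01,  1.17092850e-01,
         3.84669944e-01],
       [-9.99952586e-01, -9.55668797e-04, -9.69088005e-03,
        -2.79932985e-02],
       [ 9.73611803e-03, -1.17089097e-01, -9.93073689e-01,
         1.20792898e+00],
       [ 0.00000000e+00,  0.00000000e+00,  0.00000000e+00,
         1.00000000e+00]])}
side {'vertical_fov': 44.190591688034836, 'cx': 320.1492317728617, 'cy': 204.38950455614832, 'pose': array([[-0.93653689, -0.20204188,  0.28649213,  0.01463185],
       [-0.35023013,  0.57515447, -0.73928086,  1.33544083],
       [-0.01541154, -0.79270197, -0.60941453,  1.23546444],
       [ 0.        ,  0.        ,  0.        ,  1.        ]])}
{'vertical_fov': 65.70646984690485, 'cx': 317.56386559366865, 'cy': 205.2523321127854, 'hand_eye': array([[-1.01320555e-03, -9.58499829e-01, -2.85091303e-01,
         7.07018472e-02],
       [ 9.99999426e-01, -1.07067186e-03,  4.57180804e-05,
         3.68532840e-05],
       [-3.49060008e-04, -2.85091093e-01,  9.58500364e-01,
        -1.34569741e-01],
       [ 0.00000000e+00,  0.00000000e+00,  0.00000000e+00,
         1.00000000e+00]])}
{'time': np.float64(0.1), 'joints': array([-1.229,  0.261, -0.139,  1.173,  0.   ,  1.571]), 'joint_velocities': array([ 0.001, -0.002,  0.003,  0.   ,  0.   , -0.   ]), 'effort': array([ 0.0000e+00, -4.0651e+01,  2.5453e+01,  1.0000e-02,  0.0000e+00,
       -0.0000e+00]), 'position': array([ 0.176, -0.494,  0.239]), 'tool_rot': array([ 0.985,  0.17 , -0.   , -0.001]), 'ft_force': array([-0.258,  0.419,  0.301]), 'wrist_torque': array([0.017, 0.06 , 0.034]), 'finger_force': np.float64(0.0), 'width': np.float64(0.998)} 0.008
```

View pics/top0.png

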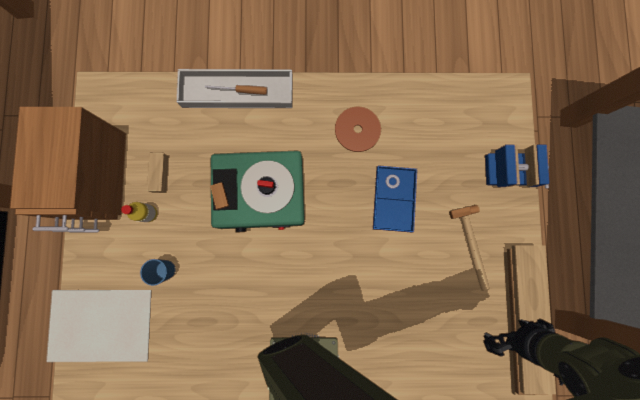

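View pics/side0.png

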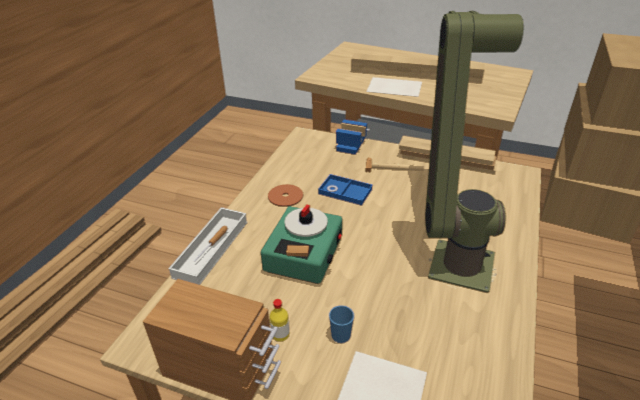

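The top view shows the nut's red bar at about (266,185) on the pale disc. The tray is at (395,198), with the washer in its upper half and the empty compartment around (394,214). The block is at (220,195), left of the disc.

```bash
cat > h.py <<'E'
from bench import manip
import cv2,numpy as np
from scipy.spatial.transform import Rotation as R
def toolT():
    s=manip.sense(); T=np.eye(4); T[:3,:3]=R.from_quat(s["tool_rot"]).as_matrix(); T[:3,3]=s["position"]; return T
def grab(n):
    T=toolT(); im=manip.read_camera(n); i=manip.camera_info(n)
    return im,i,(T@i["hand_eye"] if n=="wrist" else i["pose"])
def ray(n,i,P,px):
    f=200/np.tan(np.radians(i["vertical_fov"]/2)); d=np.array([px[0]-i["cx"],px[1]-i["cy"]])/f
    if n=="wrist":
        r=np.linalg.norm(d)+1e-12; v=np.r_[d/r*np.sin(r),np.cos(r)]
    else: v=np.r_[d,1]
    v=P[:3,:3]@v; return P[:3,3],v
def onplane(n,i,P,px,z):
    o,v=ray(n,i,P,px); return o+v*(z-o[2])/v[2]
def mask(im,lo,hi):
    return cv2.inRange(cv2.cvtColor(im,cv2.COLOR_BGR2HSV),np.array(lo),np.array(hi))
def red(im): return mask(im,(0,150,90),(6,255,255))|mask(im,(172,150,90),(180,255,255))
def blobs(m,amin=20):
    c,_=cv2.findContours(m,cv2.RETR_EXTERNAL,cv2.CHAIN_APPROX_NONE)
    return sorted([k for k in c if cv2.contourArea(k)>=amin],key=cv2.contourArea,reverse=True)
def world_rect(n,i,P,c,z):
    w=np.array([onplane(n,i,P,p,z)[:2] for p in c[:,0,:]],np.float32); (x,y),s,a=cv2.minAreaRect(w)
    if s[0]<s[1]: s=s[::-1]; a+=90
    return np.round([x,y],4),np.round(s,3),round(np.radians(a),3)   # centre, long/short, long-axis yaw
E
python3 - <<'E'
from h import *
im,i,P=grab("top")
for c in blobs(red(im)): print("red",cv2.boundingRect(c),world_rect("top",i,P,c,.193))
for c in blobs(mask(im,(100,120,60),(120,255,255)),300): print("blue",cv2.boundingRect(c),world_rect("top",i,P,c,.028))
for c in blobs(mask(im,(65,60,30),(90,255,255)),500): print("green",cv2.boundingRect(c),world_rect("top",i,P,c,.11))
for c in blobs(mask(im,(0,0,170),(180,60,255)),300): print("white",cv2.boundingRect(c),world_rect("top",i,P,c,.135))
E
```

```text
red (258, 180, 15, 7) (array([0.5455, 0.0994]), array([0.039, 0.015]), np.float64(1.429))
red (121, 205, 10, 9) (array([0.476 , 0.4673]), array([0.024, 0.022]), np.float64(1.627))
blue (373, 167, 43, 65) (array([ 0.5249, -0.2828]), array([0.195, 0.122]), np.float64(3.059))
blue (505, 145, 11, 40) (array([ 0.633, -0.65 ]), array([0.125, 0.03 ]), np.float64(3.139))
blue (537, 145, 12, 40) (array([ 0.6332, -0.754 ]), array([0.125, 0.029]), np.float64(3.139))
green (211, 151, 93, 77) (array([0.5417, 0.1338]), array([0.264, 0.217]), np.float64(1.612))
white (47, 290, 104, 72) (array([0.1662, 0.5489]), array([0.266, 0.186]), np.float64(1.57))
white (177, 72, 115, 30) (array([0.8404, 0.2005]), array([0.33 , 0.088]), np.float64(1.574))
white (242, 161, 52, 52) (array([0.5461, 0.1008]), array([0.146, 0.144]), np.float64(2.376))
```

```bash
cat >> h.py <<'E'
def plan(p,yaw_y):
    "jog delta to TCP p, tool down, tool y at yaw_y (shortest turn)"
    T=toolT(); y=np.array([np.cos(yaw_y),np.sin(yaw_y),0]); z=np.array([0,0,-1.]); G=np.c_[np.cross(y,z),y,z]
    print("pos(cm)",np.round(T[:3,:3].T@(np.array(p)-T[:3,3])*100,2),"dr",np.round(np.degrees(R.from_matrix(T[:3,:3].T@G).as_rotvec())/10,2))
E
python3 -c "
from h import *
plan([.545,.1,.30],-.14)"
```

```text
pos(cm) [ 54.7  -43.61  -6.07] dr [-0.01 -0.   -6.24]
```

>>> jog_arm(plan=[{"jaw": 1,"delta_pos": [5,-4,-6],"dr": [0,0,-0.6]},{"jaw": 1,"delta_pos": [10,-8,-6],"dr": [0,0,-1.2]},{"jaw": 1,"delta_pos": [15,-12,-6],"dr": [0,0,-1.8]},{"jaw": 1,"delta_pos": [20,-16,-6],"dr": [0,0,-2.4]},{"jaw": 1,"delta_pos": [25,-20,-6],"dr": [0,0,-3]},{"jaw": 1,"delta_pos": [30,-24,-6],"dr": [0,0,-3.6]},{"jaw": 1,"delta_pos": [35,-28,-6],"dr": [0,0,-4.2]},{"jaw": 1,"delta_pos": [40,-32,-6],"dr": [0,0,-4.8]},{"jaw": 1,"delta_pos": [45,-36,-6],"dr": [0,0,-5.4]},{"jaw": 1,"delta_pos": [50,-40,-6],"dr": [0,0,-5.8]}])

```text
time: 1.4
position: [0.4959, 0.0232, 0.2992]
tool_rot: [0.779, 0.628, -0.0, 0.0]
ft_force: [0.1, -0.9, 0.7]
width: 0.996
finger_force: 0.0
```

```bash
python3 -c "
from h import *
print(np.round(manip.sense()['joints'],3))
plan([.545,.1,.30],-.14)"
```

```text
[ 0.047  0.192 -0.073  1.306 -0.     1.832]
pos(cm) [ 8.54  3.17 -0.09] dr [ 0.    0.   -0.42]
```

>>> jog_arm(plan=[{"jaw": 1,"delta_pos": [4,1.5,0],"dr": [0,0,-1]},{"jaw": 1,"delta_pos": [8.5,3.2,0],"dr": [0,0,-2]},{"jaw": 1,"delta_pos": [8.5,3.2,0],"dr": [0,0,-3]},{"jaw": 1,"delta_pos": [8.5,3.2,0],"dr": [0,0,-4]},{"jaw": 1,"delta_pos": [8.5,3.2,0],"dr": [0,0,-5]},{"jaw": 1,"delta_pos": [8.5,3.2,0],"dr": [0,0,-6]},{"jaw": 1,"delta_pos": [8.5,3.2,0],"dr": [0,0,-7]},{"jaw": 1,"delta_pos": [8.5,3.2,0],"dr": [0,0,-8]},{"jaw": 1,"delta_pos": [8.5,3.2,0],"dr": [0,0,-9]},{"jaw": 1,"delta_pos": [8.5,3.2,0],"dr": [0,0,-10]}])

```text
time: 2.65
position: [0.5446, 0.0973, 0.2989]
tool_rot: [0.018, 1.0, -0.0, -0.0]
ft_force: [0.1, 0.6, 0.7]
width: 0.998
finger_force: 0.0
```

>>> jog_arm(plan=[{"jaw": 1,"delta_pos": [0,0,0],"dr": [0,0,-1]},{"jaw": 1,"delta_pos": [0,0,0],"dr": [0,0,-2]},{"jaw": 1,"delta_pos": [0,0,0],"dr": [0,0,-3]},{"jaw": 1,"delta_pos": [0,0,0],"dr": [0,0,-4]},{"jaw": 1,"delta_pos": [0,0,0],"dr": [0,0,-5]},{"jaw": 1,"delta_pos": [0,0,0],"dr": [0,0,-6]},{"jaw": 1,"delta_pos": [0,0,0],"dr": [0,0,-7]},{"jaw": 1,"delta_pos": [0,0,0],"dr": [0,0,-8]},{"jaw": 1,"delta_pos": [0,0,0],"dr": [0,0,-8.4]},{"jaw": 1,"delta_pos": [0,0,0],"dr": [0,0,-8.4]}])

```text
time: 3.9
position: [0.5446, 0.0973, 0.299]
tool_rot: [-0.653, 0.757, 0.0, -0.0]
ft_force: [0.0, 0.2, -0.9]
width: 1.0
finger_force: 0.0
```

```bash
python3 - <<'E'
from h import *
print(np.round(manip.sense()['joints'],3))
im,i,P=grab("wrist"); cv2.imwrite("pics/w1.png",im)
for c in blobs(red(im),100): print("red",cv2.boundingRect(c),world_rect("wrist",i,P,c,.193))
E
```

```text
[ 0.177  0.293  0.064  1.342  0.    -1.246]
red (308, 185, 17, 50) (array([0.5451, 0.0996]), array([0.042, 0.013]), np.float64(1.45))
```

View pics/w1.png

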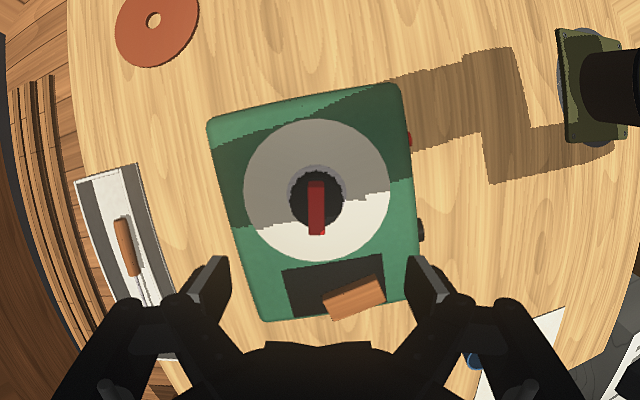

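Wrist view: the bar spans (308–325, 185–235), pointing straight at the gripper between the open fingers. The block, at (355,298), is well clear.

```bash
python3 -c "
from h import *
plan([.5451,.0996,.184],3.02)"
```

```text
pos(cm) [-0.23 -0.02 11.5 ] dr [ 0.   -0.   -0.15]
```

>>> jog_arm(plan=[{"jaw": 0,"delta_pos": [-0.23,-0.02,3],"dr": [0,0,-0.15]},{"jaw": 0,"delta_pos": [-0.23,-0.02,6],"dr": [0,0,-0.15]},{"jaw": 0,"delta_pos": [-0.23,-0.02,8.5],"dr": [0,0,-0.15]},{"jaw": 0,"delta_pos": [-0.23,-0.02,10.5],"dr": [0,0,-0.15]},{"jaw": -0.3,"delta_pos": [-0.23,-0.02,11.5],"dr": [0,0,-0.15]},{"jaw": -0.45,"delta_pos": [-0.23,-0.02,11.5],"dr": [0,0,-0.15]},{"jaw": -0.45,"delta_pos": [-0.23,-0.02,11.5],"dr": [0,0,-0.15]},{"jaw": -0.45,"delta_pos": [-0.23,-0.02,11.5],"dr": [0,0,-0.15]}], force=20)

```text
time: 4.95
position: [0.546, 0.0997, 0.1853]
tool_rot: [-0.663, 0.749, -0.0, 0.001]
ft_force: [0.6, -0.6, 1.2]
width: 0.276
finger_force: 0.0
```

```bash
python3 - <<'E'
from h import *
im,i,P=grab("wrist"); cv2.imwrite("pics/w2.png",cv2.resize(im[140:400,180:460],None,fx=2.1,fy=2.1))
for c in blobs(red(im),100): print("red",cv2.boundingRect(c),world_rect("wrist",i,P,c,.193))
plan([.5451,.0996,.184],3.02)
E
```

```text
red (302, 222, 31, 92) (array([0.5443, 0.0961]), array([0.049, 0.014]), np.float64(1.441))
pos(cm) [0.02 0.08 0.11] dr [-0.01  0.    0.  ]
```

View pics/w2.png

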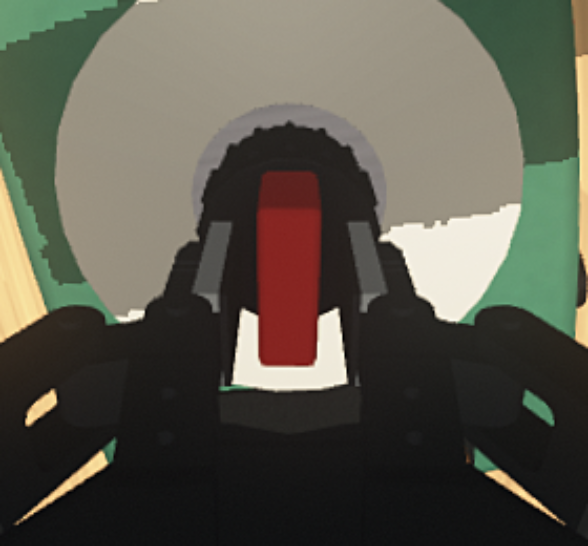

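Wrist crop: the pads' inner faces at about x=231 and 348 straddle the bar (258–320) evenly. I'll close to a loose straddle, so the nut can climb freely while turning, then turn clockwise.

>>> jog_arm(plan=[{"jaw": -0.61,"delta_pos": [0,0,0],"dr": [0,0,0]},{"jaw": -0.61,"delta_pos": [0,0,0],"dr": [0,0,0]},{"jaw": -0.61,"delta_pos": [0,0,0],"dr": [0,0,0]},{"jaw": -0.61,"delta_pos": [0,0,0],"dr": [0,0,0.5]},{"jaw": -0.61,"delta_pos": [0,0,0],"dr": [0,0,1]},{"jaw": -0.61,"delta_pos": [0,0,0],"dr": [0,0,1.5]},{"jaw": -0.61,"delta_pos": [0,0,0],"dr": [0,0,2]},{"jaw": -0.61,"delta_pos": [0,0,0],"dr": [0,0,2.5]},{"jaw": -0.61,"delta_pos": [0,0,0],"dr": [0,0,3]}])

```text
time: 6.12
position: [0.5455, 0.1001, 0.1845]
tool_rot: [-0.446, 0.895, 0.0, 0.0]
ft_force: [0.1, 1.7, 1.2]
width: 0.194
finger_force: 2.0
```

```bash
cat > look.py <<'E'
from h import *
s=manip.sense(); print("t",s["time"],"tau",np.round(s["wrist_torque"],2),"F",np.round(s["ft_force"],1),"q6",round(s["joints"][5],3),"w",round(s["width"],3),"pos",np.round(s["position"],4))
T=toolT(); print("tool y yaw",round(np.arctan2(T[1,1],T[0,1]),3))
for n in ("top","wrist"):
    im,i,P=grab(n)
    if n=="wrist": cv2.imwrite("pics/wl.png",im)
    for c in blobs(red(im),40):
        if cv2.boundingRect(c)[0]>200: print(n,cv2.boundingRect(c),world_rect(n,i,P,c,.193))
E
python3 look.py
```

```text
t 6.125 tau [0.23 0.02 0.04] F [0.1 1.7 1.2] q6 -0.743 w 0.194 pos [0.5455 0.1001 0.1845]
tool y yaw 2.495
wrist (299, 237, 37, 78) (array([0.5438, 0.0996]), array([0.042, 0.014]), np.float64(1.052))
wrist (401, 80, 14, 17) (array([0.4625, 0.0536]), array([0.008, 0.002]), np.float64(1.667))
```

>>> jog_arm(plan=[{"jaw": -0.61,"delta_pos": [0,0,0],"dr": [0,0,0.5]},{"jaw": -0.61,"delta_pos": [0,0,0],"dr": [0,0,1]},{"jaw": -0.61,"delta_pos": [0,0,0],"dr": [0,0,1.5]},{"jaw": -0.61,"delta_pos": [0,0,0],"dr": [0,0,2]},{"jaw": -0.61,"delta_pos": [0,0,0],"dr": [0,0,2.5]},{"jaw": -0.61,"delta_pos": [0,0,0],"dr": [0,0,3]},{"jaw": -0.61,"delta_pos": [0,0,0],"dr": [0,0,3.5]},{"jaw": -0.61,"delta_pos": [0,0,0],"dr": [0,0,4]},{"jaw": -0.61,"delta_pos": [0,0,0],"dr": [0,0,4.5]},{"jaw": -0.61,"delta_pos": [0,0,0],"dr": [0,0,5]}])

```text
time: 7.48
position: [0.5451, 0.0998, 0.1845]
tool_rot: [-0.026, 1.0, 0.0, -0.0]
ft_force: [-1.0, 1.1, 2.4]
width: 0.193
finger_force: 1.9
```

```bash
python3 look.py
```

```text
t 7.475 tau [0.25 0.26 0.04] F [-1.   1.1  2.4] q6 0.128 w 0.193 pos [0.5451 0.0998 0.1845]
tool y yaw 1.624
wrist (298, 222, 38, 94) (array([0.5408, 0.0987]), array([0.049, 0.014]), np.float64(0.167))
wrist (273, 58, 22, 6) (array([0.4487, 0.0807]), array([0.009, 0.002]), np.float64(1.586))
```

>>> jog_arm(plan=[{"jaw": -0.61,"delta_pos": [0,0,0],"dr": [0,0,0.5]},{"jaw": -0.61,"delta_pos": [0,0,0],"dr": [0,0,1]},{"jaw": -0.61,"delta_pos": [0,0,0],"dr": [0,0,1.5]},{"jaw": -0.61,"delta_pos": [0,0,0],"dr": [0,0,2]},{"jaw": -0.61,"delta_pos": [0,0,0],"dr": [0,0,2.5]},{"jaw": -0.61,"delta_pos": [0,0,0],"dr": [0,0,3]},{"jaw": -0.61,"delta_pos": [0,0,0],"dr": [0,0,3.5]},{"jaw": -0.61,"delta_pos": [0,0,0],"dr": [0,0,4]},{"jaw": -0.61,"delta_pos": [0,0,0],"dr": [0,0,4.5]},{"jaw": -0.61,"delta_pos": [0,0,0],"dr": [0,0,5]}])

```text
time: 8.82
position: [0.5457, 0.1006, 0.1849]
tool_rot: [0.398, 0.917, 0.001, 0.0]
ft_force: [-1.2, 3.3, 2.6]
width: 0.197
finger_force: 2.8
```

```bash
python3 look.py; python3 -c "
import cv2;cv2.imwrite('pics/w4.png',cv2.resize(cv2.imread('pics/wl.png')[140:400,180:460],None,fx=2.1,fy=2.1))"
```

```text
t 8.825 tau [0.61 0.16 0.02] F [-1.2  3.3  2.6] q6 0.999 w 0.197 pos [0.5457 0.1006 0.1849]
tool y yaw 0.753
wrist (298, 226, 38, 90) (array([0.5425, 0.1011]), array([0.048, 0.014]), np.float64(2.431))
```

View pics/w4.png

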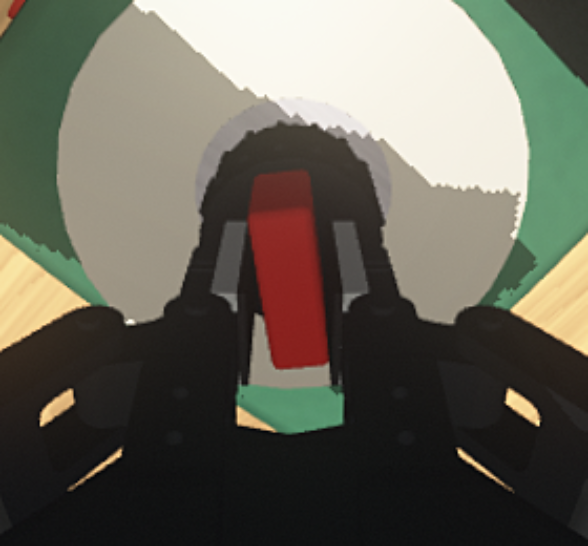

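The bar turns with the fingers, at (250–325, 170–365) in the crop, and the forces stay small. I'll keep turning.

>>> jog_arm(plan=[{"jaw": -0.61,"delta_pos": [0,0,0],"dr": [0,0,0.5]},{"jaw": -0.61,"delta_pos": [0,0,0],"dr": [0,0,1]},{"jaw": -0.61,"delta_pos": [0,0,0],"dr": [0,0,1.5]},{"jaw": -0.61,"delta_pos": [0,0,0],"dr": [0,0,2]},{"jaw": -0.61,"delta_pos": [0,0,0],"dr": [0,0,2.5]},{"jaw": -0.61,"delta_pos": [0,0,0],"dr": [0,0,3]},{"jaw": -0.61,"delta_pos": [0,0,0],"dr": [0,0,3.5]},{"jaw": -0.61,"delta_pos": [0,0,0],"dr": [0,0,4]},{"jaw": -0.61,"delta_pos": [0,0,0],"dr": [0,0,4.5]},{"jaw": -0.61,"delta_pos": [0,0,0],"dr": [0,0,5]}])

```text
time: 10.18
position: [0.5464, 0.1001, 0.1854]
tool_rot: [0.748, 0.664, 0.001, 0.001]
ft_force: [0.5, 3.2, 5.8]
width: 0.197
finger_force: 3.8
```

```bash
python3 look.py
```

```text
t 10.175 tau [ 0.46 -0.05  0.06] F [0.5 3.2 5.8] q6 1.871 w 0.197 pos [0.5464 0.1001 0.1854]
tool y yaw -0.12
wrist (298, 237, 38, 78) (array([0.5446, 0.0982]), array([0.042, 0.014]), np.float64(1.576))
```

>>> jog_arm(plan=[{"jaw": -0.61,"delta_pos": [0,0,0],"dr": [0,0,0.5]},{"jaw": -0.61,"delta_pos": [0,0,0],"dr": [0,0,1]},{"jaw": -0.61,"delta_pos": [0,0,0],"dr": [0,0,1.5]},{"jaw": -0.61,"delta_pos": [0,0,0],"dr": [0,0,2]},{"jaw": -0.61,"delta_pos": [0,0,0],"dr": [0,0,2.5]},{"jaw": -0.61,"delta_pos": [0,0,0],"dr": [0,0,3]},{"jaw": -0.61,"delta_pos": [0,0,0],"dr": [0,0,3.5]},{"jaw": -0.61,"delta_pos": [0,0,0],"dr": [0,0,4]},{"jaw": -0.61,"delta_pos": [0,0,0],"dr": [0,0,4.5]},{"jaw": -0.61,"delta_pos": [0,0,0],"dr": [0,0,5]}])

```text
time: 11.52
position: [0.5454, 0.0993, 0.1847]
tool_rot: [0.958, 0.285, 0.0, 0.0]
ft_force: [-1.0, 0.8, 6.2]
width: 0.194
finger_force: 3.8
```

```bash
python3 look.py; python3 -c "
import cv2;cv2.imwrite('pics/w5.png',cv2.resize(cv2.imread('pics/wl.png')[140:400,180:460],None,fx=2.1,fy=2.1))"
```

```text
t 11.525 tau [0.12 0.25 0.13] F [-1.   0.8  6.2] q6 2.744 w 0.194 pos [0.5454 0.0993 0.1847]
tool y yaw -0.993
wrist (297, 221, 40, 97) (array([0.5452, 0.1001]), array([0.051, 0.014]), np.float64(0.698))
```

View pics/w5.png

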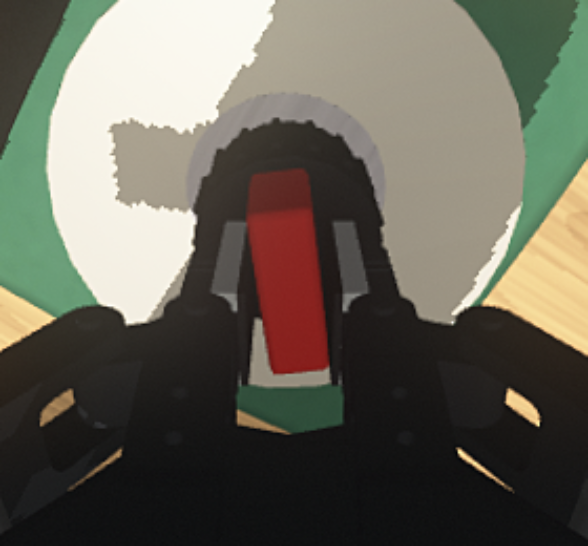

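The disc now looks larger (x 47–525), so it has risen and the nut is climbing. I'll open, swing back half a turn plus the lag, and re-straddle the bar 3 mm higher.

>>> jog_arm(plan=[{"jaw": 1,"delta_pos": [0,0,0],"dr": [0,0,0]},{"jaw": 1,"delta_pos": [0,0,0],"dr": [0,0,0]},{"jaw": 1,"delta_pos": [0,0,-0.3],"dr": [0,0,0]},{"jaw": 1,"delta_pos": [0,0,-0.3],"dr": [0,0,-1]},{"jaw": 1,"delta_pos": [0,0,-0.3],"dr": [0,0,-2]},{"jaw": 1,"delta_pos": [0,0,-0.3],"dr": [0,0,-3]},{"jaw": 1,"delta_pos": [0,0,-0.3],"dr": [0,0,-4]},{"jaw": 1,"delta_pos": [0,0,-0.3],"dr": [0,0,-5]},{"jaw": 1,"delta_pos": [0,0,-0.3],"dr": [0,0,-6]},{"jaw": 1,"delta_pos": [0,0,-0.3],"dr": [0,0,-7]}])

```text
time: 12.88
position: [0.5454, 0.0995, 0.1874]
tool_rot: [0.619, 0.785, -0.0, 0.0]
ft_force: [0.2, 0.4, -0.4]
width: 1.0
finger_force: 0.0
```

>>> jog_arm(plan=[{"jaw": 1,"delta_pos": [0,0,0],"dr": [0,0,-1]},{"jaw": 1,"delta_pos": [0,0,0],"dr": [0,0,-2]},{"jaw": 1,"delta_pos": [0,0,0],"dr": [0,0,-3]},{"jaw": 1,"delta_pos": [0,0,0],"dr": [0,0,-4]},{"jaw": 1,"delta_pos": [0,0,0],"dr": [0,0,-5]},{"jaw": 1,"delta_pos": [0,0,0],"dr": [0,0,-6]},{"jaw": 1,"delta_pos": [0,0,0],"dr": [0,0,-7]},{"jaw": 1,"delta_pos": [0,0,0],"dr": [0,0,-8]},{"jaw": 1,"delta_pos": [0,0,0],"dr": [0,0,-9]},{"jaw": 1,"delta_pos": [0,0,0],"dr": [0,0,-10]}])

```text
time: 14.12
position: [0.5454, 0.0995, 0.1874]
tool_rot: [-0.203, 0.979, -0.0, -0.0]
ft_force: [0.4, -1.0, -0.3]
width: 1.001
finger_force: 0.0
```

>>> jog_arm(plan=[{"jaw": 0,"delta_pos": [0,0,0],"dr": [0,0,-1]},{"jaw": -0.45,"delta_pos": [0,0,0],"dr": [0,0,-1.6]},{"jaw": -0.45,"delta_pos": [0,0,0],"dr": [0,0,-1.6]},{"jaw": -0.45,"delta_pos": [0,0,0],"dr": [0,0,-1.6]}])

```text
time: 14.62
position: [0.5454, 0.0996, 0.1873]
tool_rot: [-0.334, 0.943, -0.0, 0.0]
ft_force: [-0.1, -0.3, -0.3]
width: 0.277
finger_force: 0.0
```

```bash
python3 look.py; python3 -c "
import cv2;cv2.imwrite('pics/w6.png',cv2.resize(cv2.imread('pics/wl.png')[140:400,180:460],None,fx=2.1,fy=2.1))"
```

```text
t 14.625 tau [ 0.05  0.01 -0.03] F [-0.1 -0.3 -0.3] q6 -0.5 w 0.277 pos [0.5454 0.0996 0.1873]
tool y yaw 2.252
wrist (301, 237, 31, 79) (array([0.5459, 0.1   ]), array([0.044, 0.014]), np.float64(0.699))
wrist (583, 362, 15, 16) (array([0.4811, 0.3779]), array([0.019, 0.017]), np.float64(3.099))
wrist (368, 63, 18, 15) (array([0.4562, 0.0596]), array([0.009, 0.002]), np.float64(1.601))
```

View pics/w6.png

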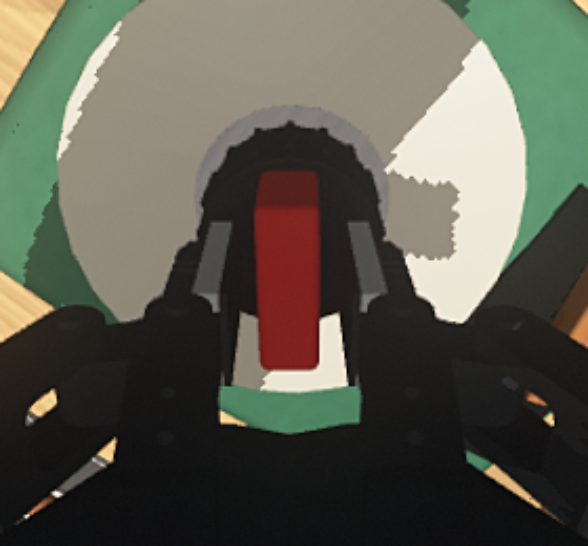

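The bar (255–320) sits centred between the pads. Now about 2.4 rad more clockwise.

>>> jog_arm(plan=[{"jaw": -0.61,"delta_pos": [0,0,0],"dr": [0,0,0]},{"jaw": -0.61,"delta_pos": [0,0,0],"dr": [0,0,0.5]},{"jaw": -0.61,"delta_pos": [0,0,0],"dr": [0,0,1]},{"jaw": -0.61,"delta_pos": [0,0,0],"dr": [0,0,1.5]},{"jaw": -0.61,"delta_pos": [0,0,0],"dr": [0,0,2]},{"jaw": -0.61,"delta_pos": [0,0,0],"dr": [0,0,2.5]},{"jaw": -0.61,"delta_pos": [0,0,0],"dr": [0,0,3]},{"jaw": -0.61,"delta_pos": [0,0,0],"dr": [0,0,3.5]},{"jaw": -0.61,"delta_pos": [0,0,0],"dr": [0,0,4]},{"jaw": -0.61,"delta_pos": [0,0,0],"dr": [0,0,4.5]}])

```text
time: 15.98
position: [0.546, 0.1001, 0.1882]
tool_rot: [0.053, 0.999, 0.001, 0.001]
ft_force: [-0.7, 1.6, 4.1]
width: 0.189
finger_force: 2.8
```

>>> jog_arm(plan=[{"jaw": -0.61,"delta_pos": [0,0,0],"dr": [0,0,0.5]},{"jaw": -0.61,"delta_pos": [0,0,0],"dr": [0,0,1]},{"jaw": -0.61,"delta_pos": [0,0,0],"dr": [0,0,1.5]},{"jaw": -0.61,"delta_pos": [0,0,0],"dr": [0,0,2]},{"jaw": -0.61,"delta_pos": [0,0,0],"dr": [0,0,2.5]},{"jaw": -0.61,"delta_pos": [0,0,0],"dr": [0,0,3]},{"jaw": -0.61,"delta_pos": [0,0,0],"dr": [0,0,3.5]},{"jaw": -0.61,"delta_pos": [0,0,0],"dr": [0,0,4]},{"jaw": -0.61,"delta_pos": [0,0,0],"dr": [0,0,4.5]}])

```text
time: 17.1
position: [0.5468, 0.1003, 0.1887]
tool_rot: [0.431, 0.902, 0.002, 0.001]
ft_force: [0.9, 1.5, 4.8]
width: 0.197
finger_force: 2.9
```

```bash
python3 look.py
```

```text
t 17.1 tau [ 0.22 -0.14  0.09] F [0.9 1.5 4.8] q6 1.072 w 0.197 pos [0.5468 0.1003 0.1887]
tool y yaw 0.679
wrist (297, 225, 39, 95) (array([0.5453, 0.0979]), array([0.053, 0.015]), np.float64(2.336))
```

>>> jog_arm(plan=[{"jaw": -0.61,"delta_pos": [0,0,-0.03],"dr": [0,0,0.5]},{"jaw": -0.61,"delta_pos": [0,0,-0.06],"dr": [0,0,1]},{"jaw": -0.61,"delta_pos": [0,0,-0.09],"dr": [0,0,1.5]},{"jaw": -0.61,"delta_pos": [0,0,-0.12],"dr": [0,0,2]},{"jaw": -0.61,"delta_pos": [0,0,-0.15],"dr": [0,0,2.5]},{"jaw": -0.61,"delta_pos": [0,0,-0.18],"dr": [0,0,3]},{"jaw": -0.61,"delta_pos": [0,0,-0.2],"dr": [0,0,3.5]},{"jaw": -0.61,"delta_pos": [0,0,-0.2],"dr": [0,0,4]},{"jaw": -0.61,"delta_pos": [0,0,-0.2],"dr": [0,0,4.5]},{"jaw": -0.61,"delta_pos": [0,0,-0.2],"dr": [0,0,5]}])

```text
time: 18.45
position: [0.5458, 0.0995, 0.1896]
tool_rot: [0.772, 0.636, 0.0, 0.0]
ft_force: [0.8, 0.0, 1.8]
width: 0.196
finger_force: 1.7
```

```bash
python3 look.py
```

```text
t 18.45 tau [-0.04 -0.2   0.  ] F [0.8 0.  1.8] q6 1.943 w 0.196 pos [0.5458 0.0995 0.1896]
tool y yaw -0.192
wrist (297, 244, 39, 78) (array([0.5424, 0.0916]), array([0.045, 0.015]), np.float64(1.482))
```

>>> jog_arm(plan=[{"jaw": -0.61,"delta_pos": [0,0,0],"dr": [0,0,0.6]},{"jaw": -0.61,"delta_pos": [0,0,0],"dr": [0,0,1.2]},{"jaw": -0.61,"delta_pos": [0,0,0],"dr": [0,0,1.8]},{"jaw": -0.61,"delta_pos": [0,0,0],"dr": [0,0,2.4]},{"jaw": -0.61,"delta_pos": [0,0,0],"dr": [0,0,3]},{"jaw": -0.61,"delta_pos": [0,0,0],"dr": [0,0,3.6]},{"jaw": -0.61,"delta_pos": [0,0,0],"dr": [0,0,3.6]}])

```text
time: 19.42
position: [0.5447, 0.0995, 0.1888]
tool_rot: [0.93, 0.369, -0.001, -0.0]
ft_force: [0.3, 1.1, -0.2]
width: 0.197
finger_force: 0.0
```

```bash
python3 look.py; python3 -c "
import cv2;cv2.imwrite('pics/w7.png',cv2.resize(cv2.imread('pics/wl.png')[140:400,180:460],None,fx=2.1,fy=2.1))"
```

```text
t 19.425 tau [ 0.02  0.01 -0.06] F [ 0.3  1.1 -0.2] q6 2.567 w 0.197 pos [0.5447 0.0995 0.1888]
tool y yaw -0.816
wrist (297, 215, 38, 94) (array([0.5456, 0.1023]), array([0.05 , 0.014]), np.float64(0.848))
```

View pics/w7.png

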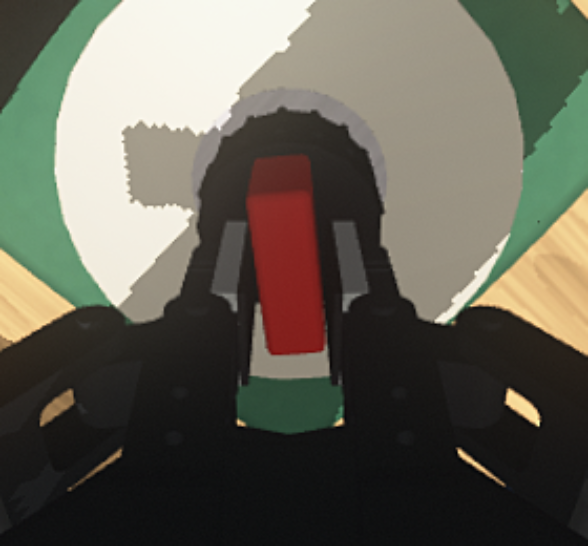

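Forces and torque have dropped to zero, with the bar at (248–325, 155–355), so the nut is out of the thread. I'll grip gently.

>>> jog_arm(plan=[{"jaw": -0.66,"delta_pos": [0,0,0],"dr": [0,0,0]},{"jaw": -0.68,"delta_pos": [0,0,0],"dr": [0,0,0]},{"jaw": -0.72,"delta_pos": [0,0,0],"dr": [0,0,0]},{"jaw": -1,"delta_pos": [0,0,0],"dr": [0,0,0]},{"jaw": -1,"delta_pos": [0,0,0],"dr": [0,0,0]}], force=20)

```text
time: 20.15
position: [0.5453, 0.0996, 0.1893]
tool_rot: [0.93, 0.367, -0.0, -0.0]
ft_force: [0.4, 0.2, -0.2]
width: 0.158
finger_force: 21.5
```

>>> jog_arm(plan=[{"jaw": -1,"delta_pos": [0,0,-0.05],"dr": [0,0,0]},{"jaw": -1,"delta_pos": [0,0,-0.1],"dr": [0,0,0]},{"jaw": -1,"delta_pos": [0,0,-0.1],"dr": [0,0,0]}])

```text
time: 20.52
position: [0.5453, 0.0996, 0.1902]
tool_rot: [0.93, 0.367, -0.0, -0.0]
ft_force: [-0.4, 0.1, -1.4]
width: 0.157
finger_force: 21.3
```

Held, and only about the nut's weight on the wrist. I'll lift on slowly.

>>> jog_arm(plan=[{"jaw": -1,"delta_pos": [0,0,-0.05],"dr": [0,0,0]},{"jaw": -1,"delta_pos": [0,0,-0.1],"dr": [0,0,0]},{"jaw": -1,"delta_pos": [0,0,-0.15],"dr": [0,0,0]},{"jaw": -1,"delta_pos": [0,0,-0.2],"dr": [0,0,0]}])

```text
time: 21.02
position: [0.5454, 0.0996, 0.1924]
tool_rot: [0.93, 0.367, 0.0, -0.0]
ft_force: [-0.6, -0.5, -1.5]
width: 0.16
finger_force: 21.3
```

>>> jog_arm(plan=[{"jaw": -1,"delta_pos": [0,0,-0.1],"dr": [0,0,0]},{"jaw": -1,"delta_pos": [0,0,-0.2],"dr": [0,0,0]},{"jaw": -1,"delta_pos": [0,0,-0.3],"dr": [0,0,0]},{"jaw": -1,"delta_pos": [0,0,-0.5],"dr": [0,0,0]},{"jaw": -1,"delta_pos": [0,0,-0.7],"dr": [0,0,0]}], force=40)

```text
time: 21.65
position: [0.5454, 0.0996, 0.1995]
tool_rot: [0.93, 0.367, 0.0, 0.0]
ft_force: [-0.4, -0.3, -2.4]
width: 0.149
finger_force: 44.7
```

>>> jog_arm(plan=[{"jaw": -1,"delta_pos": [0,0,-0.5],"dr": [0,0,0]},{"jaw": -1,"delta_pos": [0,0,-1],"dr": [0,0,0]},{"jaw": -1,"delta_pos": [0,0,-2],"dr": [0,0,0]},{"jaw": -1,"delta_pos": [0,0,-4],"dr": [0,0,0]},{"jaw": -1,"delta_pos": [0,0,-6],"dr": [0,0,0]},{"jaw": -1,"delta_pos": [0,0,-8],"dr": [0,0,0]},{"jaw": -1,"delta_pos": [0,0,-8],"dr": [0,0,0]}])

```text
time: 22.52
position: [0.5466, 0.0999, 0.2814]
tool_rot: [0.93, 0.367, 0.002, 0.0]
ft_force: [0.3, -0.1, -2.3]
width: 0.149
finger_force: 44.8
```

```bash
python3 - <<'E'
from h import *
s=manip.sense(); print(s["width"],s["ft_force"],s["joints"])
a,i,P=grab("side"); 
cv2.imwrite("pics/s2.png",cv2.resize(a[130:290,240:400],None,fx=3.5,fy=3.5))
im,i,P=grab("top")
for c in blobs(mask(im,(100,120,60),(120,255,255)),300)[:1]: print(world_rect("top",i,P,c,.028))
E
```

```text
0.14887978962286305 [ 0.2565606  -0.10498048 -2.25941145] [1.80704256e-01 2.96727403e-01 2.32574752e-02 1.29298471e+00
 1.47247466e-05 2.57035009e+00]
(array([ 0.5249, -0.2828]), array([0.195, 0.122]), np.float64(3.062))
```

View pics/s2.png

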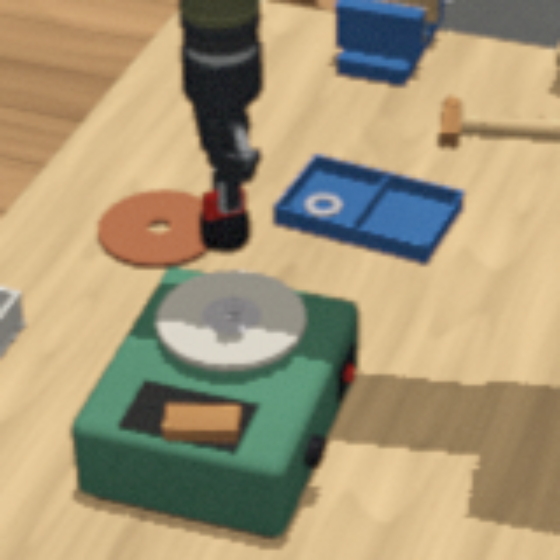

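The side view shows the nut hanging upright from the gripper at (225,220), the disc free and the tray empty at right (410,215). On to the tray.

```bash
python3 -c "
from h import *
T=toolT(); y=np.arctan2(T[1,1],T[0,1]); print(y)
plan([.476,-.279,.28],y)"
```

```text
-0.8188221400780809
pos(cm) [-30.93  22.92  -0.08] dr [ 0. -0.  0.]
```

>>> jog_arm(plan=[{"jaw": -1,"delta_pos": [-2,1.5,0],"dr": [0,0,0]},{"jaw": -1,"delta_pos": [-6,4.4,0],"dr": [0,0,0]},{"jaw": -1,"delta_pos": [-10,7.4,0],"dr": [0,0,0]},{"jaw": -1,"delta_pos": [-14,10.4,0],"dr": [0,0,0]},{"jaw": -1,"delta_pos": [-18,13.3,0],"dr": [0,0,0]},{"jaw": -1,"delta_pos": [-22,16.3,0],"dr": [0,0,0]},{"jaw": -1,"delta_pos": [-26,19.3,0],"dr": [0,0,0]},{"jaw": -1,"delta_pos": [-29,21.5,0],"dr": [0,0,0]},{"jaw": -1,"delta_pos": [-30.9,22.9,0],"dr": [0,0,0]},{"jaw": -1,"delta_pos": [-30.9,22.9,0],"dr": [0,0,0]}])

```text
time: 23.88
position: [0.4752, -0.2799, 0.2779]
tool_rot: [0.931, 0.366, -0.001, -0.001]
ft_force: [-0.8, 0.3, -1.7]
width: 0.153
finger_force: 44.7
```

>>> jog_arm(plan=[{"jaw": -1,"delta_pos": [0,0,3],"dr": [0,0,0]},{"jaw": -1,"delta_pos": [0,0,7],"dr": [0,0,0]},{"jaw": -1,"delta_pos": [0,0,11],"dr": [0,0,0]},{"jaw": -1,"delta_pos": [0,0,15],"dr": [0,0,0]},{"jaw": -1,"delta_pos": [0,0,18],"dr": [0,0,0]},{"jaw": -1,"delta_pos": [0,0,18],"dr": [0,0,0]}])

```text
time: 24.62
position: [0.4737, -0.2762, 0.0965]
tool_rot: [0.93, 0.368, -0.002, -0.003]
ft_force: [0.1, 0.3, -0.7]
width: 0.152
finger_force: 44.7
```

```bash
python3 - <<'E'
from h import *
s=manip.sense(); print(np.round(s["position"],4),s["ft_force"])
im,i,P=grab("wrist"); cv2.imwrite("pics/w8.png",im)
for c in blobs(red(im),100)[:2]: print("red",cv2.boundingRect(c))
for c in blobs(mask(im,(100,120,50),(120,255,255)),300)[:3]: print(cv2.boundingRect(c),world_rect("wrist",i,P,c,.028))
E
```

```text
[ 0.4737 -0.2762  0.0965] [ 0.05678492  0.34974803 -0.7424385 ]
red (302, 214, 32, 94)
(236, 19, 287, 266) (array([ 0.5301, -0.2859]), array([0.186, 0.124]), np.float64(3.06))
(559, 262, 81, 124) (array([ 0.6262, -0.694 ]), array([0.305, 0.133]), np.float64(1.565))
(606, 372, 34, 28) (array([ 0.6513, -1.0526]), array([0.278, 0.07 ]), np.float64(1.883))
```

View pics/w8.png

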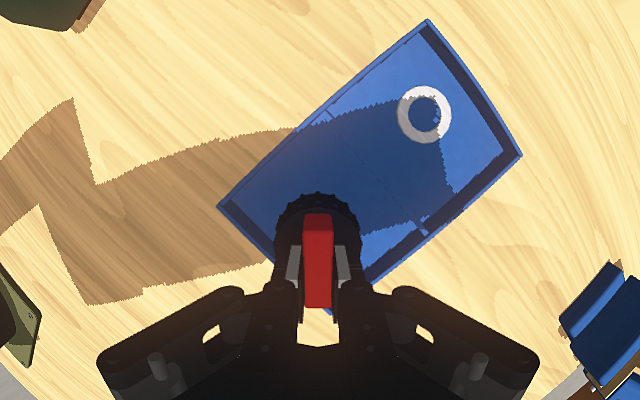

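The wrist view shows the nut over the tray's near compartment at about (318,230), upright, with the washer well away at (424,114). I'll lower it now.

>>> jog_arm(plan=[{"jaw": -1,"delta_pos": [0,0.1,1],"dr": [0,0,0]},{"jaw": -1,"delta_pos": [0,0.1,2],"dr": [0,0,0]},{"jaw": -1,"delta_pos": [0,0.1,2.8],"dr": [0,0,0]},{"jaw": -1,"delta_pos": [0,0.1,3.4],"dr": [0,0,0]},{"jaw": -1,"delta_pos": [0,0.1,3.6],"dr": [0,0,0]},{"jaw": -1,"delta_pos": [0,0.1,3.6],"dr": [0,0,0]}], force=20)

```text
time: 25.42
position: [0.4767, -0.2794, 0.0632]
tool_rot: [0.93, 0.367, -0.0, -0.0]
ft_force: [-1.0, -0.3, -1.1]
width: 0.154
finger_force: 44.8
```

>>> jog_arm(plan=[{"jaw": -1,"delta_pos": [0,0,0.1],"dr": [0,0,0]},{"jaw": -1,"delta_pos": [0,0,0.2],"dr": [0,0,0]},{"jaw": -1,"delta_pos": [0,0,0.2],"dr": [0,0,0]}])

```text
time: 25.8
position: [0.4768, -0.2794, 0.0613]
tool_rot: [0.93, 0.367, 0.0, 0.0]
ft_force: [0.0, -0.6, -1.2]
width: 0.146
finger_force: 44.8
```

>>> jog_arm(plan=[{"jaw": -1,"delta_pos": [0,0,0.1],"dr": [0,0,0]},{"jaw": -1,"delta_pos": [0,0,0.2],"dr": [0,0,0]},{"jaw": -1,"delta_pos": [0,0,0.2],"dr": [0,0,0]}])

```text
time: 26.18
position: [0.4767, -0.2794, 0.0592]
tool_rot: [0.93, 0.367, -0.0, -0.0]
ft_force: [0.3, -0.4, -2.0]
width: 0.153
finger_force: 44.8
```

>>> jog_arm(plan=[{"jaw": -1,"delta_pos": [0,0,0.1],"dr": [0,0,0]},{"jaw": -1,"delta_pos": [0,0,0.2],"dr": [0,0,0]},{"jaw": -1,"delta_pos": [0,0,0.2],"dr": [0,0,0]}])

```text
time: 26.55
position: [0.4767, -0.2794, 0.0572]
tool_rot: [0.93, 0.367, -0.0, -0.0]
ft_force: [-1.1, -0.9, -1.1]
width: 0.154
finger_force: 44.8
```

>>> jog_arm(plan=[{"jaw": -1,"delta_pos": [0,0,0.1],"dr": [0,0,0]},{"jaw": -1,"delta_pos": [0,0,0.1],"dr": [0,0,0]}])

```text
time: 26.8
position: [0.4767, -0.2794, 0.0562]
tool_rot: [0.93, 0.367, -0.0, -0.0]
ft_force: [-0.3, 0.5, -1.7]
width: 0.15
finger_force: 44.8
```

>>> jog_arm(plan=[{"jaw": -1,"delta_pos": [0,0,0.1],"dr": [0,0,0]},{"jaw": -1,"delta_pos": [0,0,0.1],"dr": [0,0,0]}])

```text
time: 27.05
position: [0.4767, -0.2794, 0.0552]
tool_rot: [0.93, 0.367, -0.0, -0.0]
ft_force: [0.2, -0.2, -0.9]
width: 0.154
finger_force: 44.8
```

>>> jog_arm(plan=[{"jaw": -1,"delta_pos": [0,0,0.1],"dr": [0,0,0]},{"jaw": -1,"delta_pos": [0,0,0.1],"dr": [0,0,0]}])

```text
time: 27.3
position: [0.4767, -0.2794, 0.0542]
tool_rot: [0.93, 0.367, -0.0, -0.0]
ft_force: [1.0, -0.0, -1.7]
width: 0.152
finger_force: 44.8
```

>>> jog_arm(plan=[{"jaw": -1,"delta_pos": [0,0,0.1],"dr": [0,0,0]},{"jaw": -1,"delta_pos": [0,0,0.1],"dr": [0,0,0]}])

```text
time: 27.55
position: [0.4767, -0.2794, 0.0532]
tool_rot: [0.93, 0.367, -0.0, -0.0]
ft_force: [-0.3, 0.1, -0.7]
width: 0.151
finger_force: 44.8
```

>>> jog_arm(plan=[{"jaw": -1,"delta_pos": [0,0,0.1],"dr": [0,0,0]},{"jaw": -1,"delta_pos": [0,0,0.1],"dr": [0,0,0]}])

```text
time: 27.8
position: [0.4768, -0.2794, 0.0529]
tool_rot: [0.93, 0.367, 0.0, 0.0]
ft_force: [-1.3, 1.2, 5.0]
width: 0.148
finger_force: 45.4
```

Contact at 5 N. Releasing and rising.

>>> jog_arm(plan=[{"jaw": -0.6,"delta_pos": [0,0,0],"dr": [0,0,0]},{"jaw": -0.3,"delta_pos": [0,0,0],"dr": [0,0,0]},{"jaw": 0,"delta_pos": [0,0,0],"dr": [0,0,0]},{"jaw": 0,"delta_pos": [0,0,-1],"dr": [0,0,0]},{"jaw": 0,"delta_pos": [0,0,-3],"dr": [0,0,0]},{"jaw": 0,"delta_pos": [0,0,-6],"dr": [0,0,0]},{"jaw": 0,"delta_pos": [0,0,-10],"dr": [0,0,0]},{"jaw": 0,"delta_pos": [0,0,-14],"dr": [0,0,0]},{"jaw": 0,"delta_pos": [0,0,-14],"dr": [0,0,0]}])

```text
time: 28.92
position: [0.4791, -0.2808, 0.1966]
tool_rot: [0.93, 0.367, 0.003, 0.003]
ft_force: [-0.2, -0.0, 0.2]
width: 0.504
finger_force: 0.0
```

```bash
python3 - <<'E'
from h import *
s=manip.sense(); print(s["time"],np.round(s["position"],4),s["ft_force"])
im,i,P=grab("wrist"); cv2.imwrite("pics/w9.png",im)
for c in blobs(red(im),100)[:2]: print("red",cv2.boundingRect(c),world_rect("wrist",i,P,c,.062))
for c in blobs(mask(im,(100,120,50),(120,255,255)),300)[:1]: print(cv2.boundingRect(c),world_rect("wrist",i,P,c,.028))
E
```

```text
28.925 [ 0.4791 -0.2808  0.1966] [-0.24356598 -0.04401123  0.16875075]
red (306, 173, 16, 44) (array([ 0.4774, -0.2778]), array([0.04 , 0.013]), np.float64(0.741))
(266, 48, 192, 199) (array([ 0.529 , -0.2858]), array([0.188, 0.123]), np.float64(3.057))
```

View pics/w9.png

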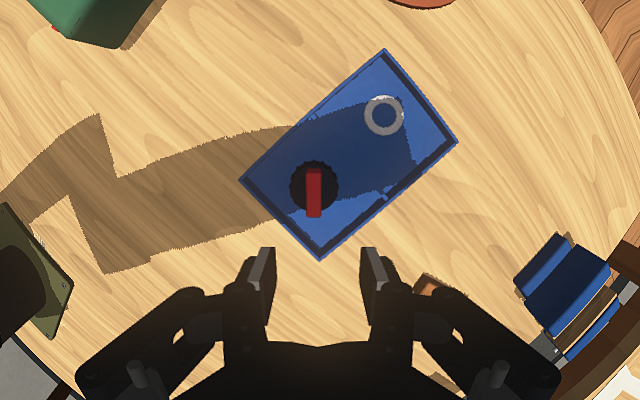

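The nut stands upright at (314,190), in the middle of the empty compartment, clear of the gripper. The washer is undisturbed at (384,115).

```bash
python3 -c "
from bench import manip
print(manip.finish_job())"
```

```text
the job is handed in; nothing more can be done
None
```

The nut came off clockwise without straining the thread and now stands on its skirt, bar up, in the tray's empty compartment; I handed the job in at about 29 s, but no verdict was shown.

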